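Unlatch and slide off a terminal box cover

TASK

Press the orange snap tab of the grey terminal box all the way down with the fingertips, then push the released blue cover by its raised step along its rails until it drops off the open end of the box and lies flat on the table just beyond that end. Only press and push: do not pick up or carry the cover, and leave the fitting, tape roll, carton and screwdriver around the box where they are.

Things in the scene. Friction and masses are not known exactly. Their poses are not given: they have to be found in the camera images.
- terminal_box: Grey low junction box, 150 (x = -79 to +71 mm) x 84 mm (feet to 112 mm wide), fixed to the table. Origin: centre of its underside on the table. +x points to the open end, where the cover slides off; y across, z up. Orange tab at the -x end; two cable glands there reach x = -96 mm, 18 mm high. The rest is at most 24 mm high, but for the rails beside the cover (see rail_top).
- rail_top (a point): Top of the lips of the two side rails, 34 mm above the table, midway between them (box x = +25 mm, y = 0). The lips overlap the cover's long edges with 58 mm clear between them, from x = -21 to +71 mm; the cover, on its seat 24 mm above the table, can only slide along box x. Axes as the box's.
- box_end (a point): Middle of the open end's upper edge: box x = +71 mm, 24 mm above the table, axes as the box's.
- tab_press (a point): Centre of the top of the orange snap tab's flat ribbed pad (42 mm along box x, 40 mm across), 31 mm above the table when up; axes as the box's. Press here straight down. The pad ends 7 mm behind the cover; the rear face of the cover and of its raised step is 28 mm ahead of this point.
- snap_tab (a joint): How far the tab is pressed down, m: 0 up (its tooth stands in a window of the cover and locks it), 0.009 fully down, pad top then 22 mm above the table. It resists with about 4 N of friction, has no return spring and stays where it is left. The cover is free beyond about 0.005, surely at 0.007.
- cover: Blue flat plastic cover, 90 (x) x 68 (y) x 5 mm thick, about 90 g, loose in its rails once unlatched. Origin: centre of its underside; at the start at box x = +24 mm, 24 mm above the table, axes as the box's. It slides towards +x, and is right off the box when its origin is beyond box x = +116 mm. Its rear edge bears a raised step (see push_face), with a window for the tab's tooth before it.
- push_face (a point): Middle of the upright rear face of the cover's raised step, which is 44 mm wide, 6 mm thick, top 43 mm above the table while seated: cover x = -45 mm, at its rear edge, 12 mm above its underside. Push here in cover +x, fingertips 35 to 41 mm above the table, so that they pass over the rails, until well past the box's end (20 mm).
- fitting: Loose brass flare fitting, 25 x 50 x 22 mm, bystander. Origin: centre of its underside.
- tape: Loose white roll of thread seal tape, 52 mm across, 13 mm high, bystander. Origin: centre of its underside.
- carton: Loose small parts carton, 35 x 52 x 30 mm, bystander. Origin: centre of its underside.
- screwdriver: Loose red screwdriver, 200 mm long (along its y), 31 mm thick, bystander. Origin: centre of its underside.
Mind the look-alikes: they are no part of the job. Several things have the shape of the cover; the one meant has the colours described above.

How it is judged:
By the outcome, as a careful person would: the job done as asked, in the order asked, and still so for the second after the job is handed in, with the robot touching nothing.
It also fails if it takes over 32 s, if anything falls off the work surface, if the arm or the gripper's body presses on something with over 40 N, if the wrist force passes 120 N, or if a joint passes its speed limit or range.

ROBOT

A 7-joint arm with a two-finger parallel gripper is mounted at the origin on a cart in front of the work surface, level with it; the furniture and walls round the work are solid. World frame = base frame: x ahead of the robot, y to its left, z up, the work surface at z = 0. Lengths are in m, angles in rad, forces in N, time in s.
With the tool pointing down it reaches from about 0.425 to 0.875 m from the base axis. Payload 4.7 kg.
Tool frame: the origin (TCP) lies on the mounting face of the last link; the fingertips stand 182 mm ahead of it and the grasp point (between the pads) lies ahead of it (ctrl.grip_point_offset is the z of the grasp point in the tool frame, in m); z points along the fingers, y is the line along which they close (so a half turn about z gives the same grasp; the last joint's range is limited). The gripper opens to 87 mm and grips with 3 to 60 N. Pads are 19 mm wide; open, the fingers measure 117 mm over their backs; the gripper's body (75 mm by 190 mm) begins 51 mm behind the grasp point.
Start: joints at [-1.087, 0.321, -0.07, 1.45, 0.023, 1.371, -0.057], TCP at [0.294, 0.58, 0.405] pointing down, gripper open.
Joint ranges: [-2.86, 2.86], [-0.3, 2.09], [-1.38, 1.24], [0.06, 2.45], [-1.56, 4.7], [0.09, 2.05], [-2.69, 2.69]. Speed limits (rad/s): [2.57, 2.57, 3.14, 3.14, 3.14, 3.14, 3.14].

INTERFACE

Orientations are given as a rotation vector (axis times angle).
In Python, from bench import ctrl gives the robot as it stands.
- The arm moves only by the tool run_rows, called after "Emit:" as name(argument=value, ...), one argument or row to a line, values as JSON. Schema: {"type":"object","properties":{"ticks":{"type":"array","items":{"type":"number"},"minItems":5,"maxItems":100},"squeeze":{"type":"number"},"only":{"type":"string"},"quiet":{"type":"boolean"},"lines":{"type":"string"}},"required":["ticks"],"additionalProperties":false}. ticks is one flat list of numbers that holds 1 to 20 rows one after another, with no inner brackets; each row has 5 numbers: dx, dy, dz in a scale on which 1.0 is 0.6 m, then a turn about the tool's z in normalised numbers (1 is pi rad), then the opening from 0.0 (shut) to 1.0 (fully open); each row is the pose to reach, as a shift and turn from the pose commanded when the call began, along the tool's axes at that moment; what a row does not reach only later rows make up. A row lasts 1/10 s, in which the tool goes at most 0.05 m and 0.15 rad, less where a joint would pass 70% of its speed; a pose out of reach is approached as far as the arm can. The fingers move at their own pace and stop on an object; squeeze is the grip in N (left out, the last holds). Time passes only in rows, so rows that do not move let the fingers close. The tool returns the time, the measured TCP pose, the force, the opening and the grip force at its end. only (a regular expression) keeps the lines of the reply that match it, lines (a string "A,B") keeps lines A to B, and quiet returns only ok. No shift or turn number may pass 1 either way. Input that does not fit is refused with a message, and nothing moves.
- ctrl.get_state(): the state, without advancing time (a new reading comes with each control period).
- ctrl.get_image(name): name is "scene" or "top" or "wrist"; returns (picture, depth): 480x640x3 uint8, red, green, blue; 480x640 float32, m along the optical axis (not along the pixel's ray), 0 where there is no reading.
- ctrl.camera_model(name): a dict with "vertical_fov" (degrees; the focal length in pixels is half the picture's height over the tangent of half this angle, whatever the lens; pixels are square), "cx", "cy" (the principal point, pixels), "rvec" (rotation vector, rad) and "tvec" (3), from world to camera coordinates, as OpenCV has them; the wrist camera has in their place "hand_eye" (4x4, takes a point from camera to tool coordinates, whose origin is the TCP and whose axes are the flange's). Camera axes: x right, y down, z forward; pixel columns grow to the right and rows downward; lengths in m; the calibration is good to about 2 mm. A picture is of the moment at which its call begins: read the wrist's pose just before it. camera_model takes no time and is no camera call.
- ctrl.close_job(): hands the job in; it is judged then, once.
The state is a dict: "time": time; "joint_positions": joint angles; "qd": joint speeds; "joint_torque": joint torques, N m; "position": TCP position; "tool_rot": TCP orientation; "ft_force": force on the tool from outside, world axes, zero at the start; "torque": the same for the moment, N m; "grip_width": opening from 0.0 (shut) to 1.0 (fully open); "grip_force": force on a finger pad.
Only numpy, scipy, OpenCV 4.12 (cv2) and the standard library are available. Lean on these libraries where they do the work, as an engineer would, in place of code of your own. Each camera call takes 0.05 s, during which the arm holds its last target. There are 200 camera calls.

## Working session

There is one attempt and no reset: what is moved stays moved. The work goes in short steps, Python scripts to look and compute and a tool call to move; the robot and the scene stay as the last step left them, time stands still between calls to the robot, and variables do not carry over. Pictures are saved under pics/ and viewed, at most 10 in all, crops included, and the job is handed in when it is done.

```bash
mkdir -p pics
```

Create h.py:
```python
import numpy as np, cv2
from scipy.spatial.transform import Rotation as R
from bench import ctrl
def pts(name, d):
    m=ctrl.camera_model(name); f=240/np.tan(np.radians(m["vertical_fov"])/2)
    v,u=np.mgrid[0:480,0:640]
    P=np.stack([(u-m["cx"])/f*d,(v-m["cy"])/f*d,d],-1)
    return (P-np.array(m["tvec"]).ravel())@R.from_rotvec(np.ravel(m["rvec"])).as_matrix()
```

Run:
```python
from h import *
for n in("top","scene"):
    im,d=ctrl.get_image(n); cv2.imwrite(f"pics/{n}.png",im[...,::-1]); np.save(n,pts(n,d)); np.save(n+"_im",im); print({k:v for k,v in ctrl.camera_model(n).items()})
s=ctrl.get_state(); print(s["time"],s["tool_rot"],R.from_rotvec(s["tool_rot"]).as_matrix().round(3),s["position"],ctrl.grip_point_offset)
```

```text
{'vertical_fov': 54.33294896311192, 'cx': 320.2198422675643, 'cy': 241.73751384293868, 'rvec': array([ 2.13402917, -2.19551025,  0.11872983]), 'tvec': array([-0.00947765,  0.60407092,  0.84039485])}
{'vertical_fov': 53.08079663801144, 'cx': 313.21831493444296, 'cy': 227.68820277423208, 'rvec': array([ 1.09260315, -2.3305059 ,  1.04555821]), 'tvec': array([0.39757617, 0.33949057, 0.52430233])}
0.1 [-7.31088352e-01 -3.05500529e+00  2.67048805e-03] [[-0.892  0.453 -0.001]
 [ 0.453  0.892 -0.002]
 [-0.    -0.002 -1.   ]] [0.29420515 0.57941219 0.40377798] 0.1635
```

View pics/top.png

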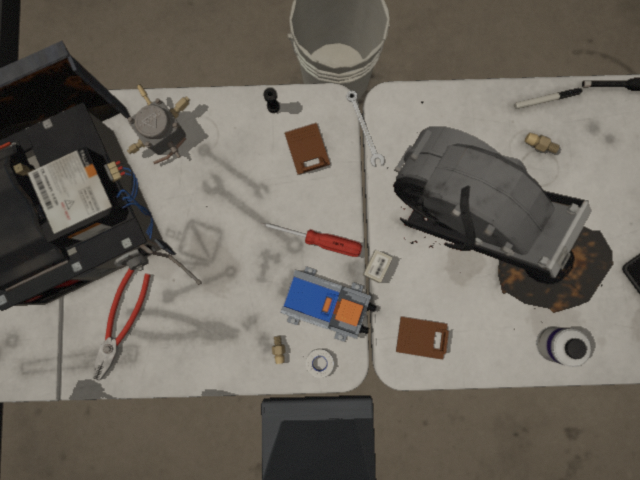

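View pics/scene.png

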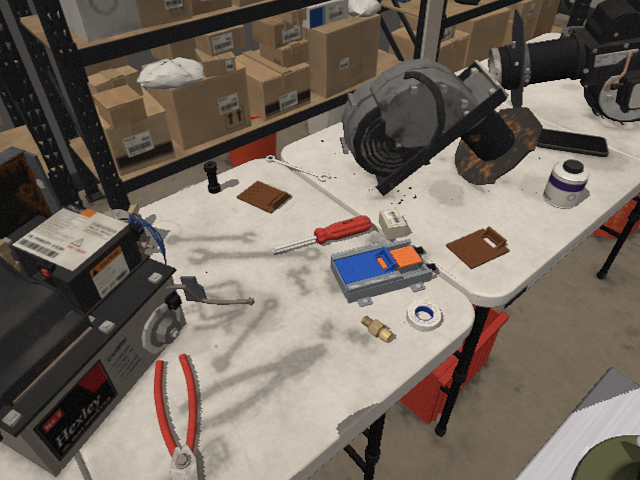

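The top view shows the blue cover at about (312,297) and the orange tab at (349,313), with the open end to the image left. Next I'll measure them by colour.

Run:
```python
from h import *
for n,(r0,r1,c0,c1) in {"top":(255,350,265,390),"scene":(235,310,320,450)}.items():
    im=np.load(n+"_im.npy").astype(int); P=np.load(n+".npy")
    w=np.zeros(im.shape[:2],bool); w[r0:r1,c0:c1]=1
    r,g,b=im[...,0],im[...,1],im[...,2]
    for k,m in {"blue":(b>r+50)&(b>g+30),"orange":(r>b+80)&(g>b+20)}.items():
        m=m&w; q=P[m]; q=q[np.isfinite(q).all(1)]
        xy=q[:,:2].astype(np.float32)
        v,u=np.nonzero(m)
        print(n,k,len(q),"med z",np.percentile(q[:,2],[5,25,50,75,95]).round(4),"rect",cv2.minAreaRect(xy),"pix",cv2.minAreaRect(np.c_[u,v].astype(np.float32)))
    if n=="top":
        for nm,(u,v) in dict(table=(260,300),table2=(330,380)).items(): print(nm,P[v,u].round(4))
im=np.load("top_im.npy")[240:390,240:420]
cv2.imwrite("pics/c1.png",cv2.resize(im,None,fx=4.4,fy=4,interpolation=cv2.INTER_CUBIC)[...,::-1][:, :800])
```

```text
top blue 1412 med z [0.0268 0.0282 0.0294 0.0307 0.0418] rect ((0.49797165393829346, -0.00699278712272644), (0.08980950713157654, 0.057590335607528687), 69.32481384277344) pix ((311.40093994140625, 299.11956787109375), (48.73948287963867, 31.438961029052734), 19.09349250793457)
top orange 566 med z [0.0252 0.0296 0.031  0.0322 0.0338] rect ((0.47913455963134766, -0.057361532002687454), (0.07984773814678192, 0.03892158344388008), 70.21266174316406) pix ((342.0446472167969, 309.4569396972656), (36.55474090576172, 21.35595703125), 19.440034866333008)
table [0.4984 0.0917 0.    ]
table2 [ 0.3456 -0.0376  0.0004]
scene blue 1397 med z [0.0279 0.0296 0.0305 0.0316 0.0422] rect ((0.2896425127983093, 0.15039941668510437), (0.15270519256591797, 0.6023654937744141), 47.88525390625) pix ((380.0337829589844, 286.0472717285156), (95.43932342529297, 54.63639831542969), 54.46232223510742)
scene orange 511 med z [0.0279 0.0309 0.032  0.0328 0.034 ] rect ((0.3197181820869446, 0.16862142086029053), (0.07182386517524719, 0.6242486834526062), 33.516971588134766) pix ((398.4231262207031, 257.8846130371094), (19.295272827148438, 42.44960021972656), 74.74488067626953)
```

View pics/c1.png

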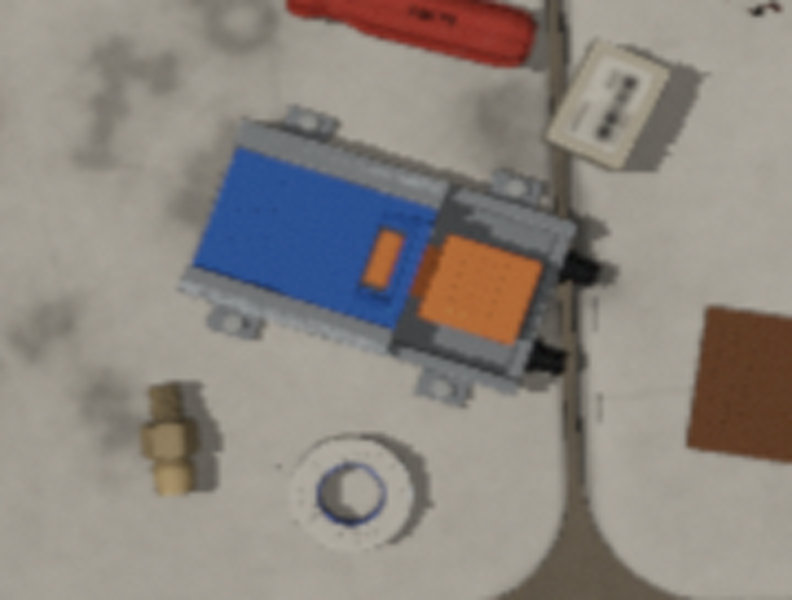

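Add to h.py:
```python
A=np.radians(69.7); X=np.array([np.cos(A),np.sin(A),0]); C=np.array([0.498,-0.007,0])
def to(p):  # shift in tool axes from the present pose to TCP point p, and turn to bring tool y to -box y
    s=ctrl.get_state(); M=R.from_rotvec(s["tool_rot"]).as_matrix()
    t=A-np.pi/2; y=M[:,1]; a=np.arctan2(y[1],y[0])
    print("shift",(M.T@(np.array(p)-s["position"])).round(4),"turn",round(a-t,4),"t",s["time"],"F",np.round(s["ft_force"],1),"pos",np.round(s["position"],4))
```

Run:
```python
from h import *
to([*(C-0.073*X)[:2],0.26])
P=np.load("top.npy").reshape(-1,3)
for y in np.arange(-.1,.6,.05):
    x=0.294+(0.58-y)*0.272
    m=(abs(P[:,1]-y)<.06)&(abs(P[:,0]-x)<.13); print(round(y,2),P[m,2].max().round(3) if m.any() else None,end="; ")
```

```text
shift [-0.4556 -0.5029  0.1447] turn 1.4553 t 0.1 F [ 0.7  0.6 -0.1] pos [0.2942 0.5794 0.4038]
-0.1 0.046; -0.05 0.901; 0.0 0.901; 0.05 0.038; 0.1 0.037; 0.15 0.066; 0.2 0.005; 0.25 0.005; 0.3 0.013; 0.35 0.019; 0.4 0.019; 0.45 0.013; 0.5 0.006; 0.55 0.005;
```

The rows are not in the units I measure in: shifts go in shares of 0.6 m and turns go in shares of pi rad. I convert before sending: -0.503 m / 0.6 = -0.8383, -0.456 m / 0.6 = -0.76, 1.455 rad / 3.1416 = 0.4631.

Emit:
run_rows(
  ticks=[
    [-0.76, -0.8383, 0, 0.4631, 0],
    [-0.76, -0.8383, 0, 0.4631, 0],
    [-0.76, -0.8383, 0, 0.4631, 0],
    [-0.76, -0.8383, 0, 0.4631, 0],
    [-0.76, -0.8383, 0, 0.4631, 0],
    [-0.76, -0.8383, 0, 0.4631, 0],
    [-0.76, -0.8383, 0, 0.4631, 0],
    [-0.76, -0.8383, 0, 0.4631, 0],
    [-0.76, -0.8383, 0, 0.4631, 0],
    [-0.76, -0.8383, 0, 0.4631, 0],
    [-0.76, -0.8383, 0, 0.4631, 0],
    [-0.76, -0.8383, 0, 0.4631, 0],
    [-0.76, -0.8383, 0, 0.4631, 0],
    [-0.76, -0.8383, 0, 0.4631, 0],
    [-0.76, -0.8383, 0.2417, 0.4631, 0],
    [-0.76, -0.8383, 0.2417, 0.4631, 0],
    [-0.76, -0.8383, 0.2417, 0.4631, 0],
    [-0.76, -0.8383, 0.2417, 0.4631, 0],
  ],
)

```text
refused: ticks[0]: [-0.76, -0.8383, 0, 0.4631, 0] is not of type 'number' (schema: type "number"). Nothing was moved.
```

Refused on format, not on reach. It needs one flat list, 5 numbers to a row, no inner brackets.

Emit:
run_rows(
  ticks=[-0.76, -0.8383, 0, 0.4631, 0, -0.76, -0.8383, 0, 0.4631, 0, -0.76, -0.8383, 0, 0.4631, 0, -0.76, -0.8383, 0, 0.4631, 0, -0.76, -0.8383, 0, 0.4631, 0, -0.76, -0.8383, 0, 0.4631, 0, -0.76, -0.8383, 0, 0.4631, 0, -0.76, -0.8383, 0, 0.4631, 0, -0.76, -0.8383, 0, 0.4631, 0, -0.76, -0.8383, 0, 0.4631, 0, -0.76, -0.8383, 0, 0.4631, 0, -0.76, -0.8383, 0, 0.4631, 0, -0.76, -0.8383, 0, 0.4631, 0, -0.76, -0.8383, 0, 0.4631, 0, -0.76, -0.8383, 0.2417, 0.4631, 0, -0.76, -0.8383, 0.2417, 0.4631, 0, -0.76, -0.8383, 0.2417, 0.4631, 0, -0.76, -0.8383, 0.2417, 0.4631, 0],
)

```text
time: 1.9
position: [0.4698, -0.075, 0.2543]
tool_rot: [-2.573, -1.791, 0.017]
ft_force: [-0.8, -0.7, 0.8]
grip_width: 0.008
grip_force: 0.0
```

Run:
```python
from h import *
to([*(C-0.073*X)[:2],0.218])
im,d=ctrl.get_image("wrist"); cv2.imwrite("pics/w1.png",im[...,::-1])
to([*(C-0.073*X)[:2],0.218])
```

```text
shift [0.0008 0.0033 0.0363] turn -0.0003 t 1.9 F [-0.8 -0.7  0.8] pos [ 0.4698 -0.075   0.2543]
shift [0.0003 0.0012 0.0397] turn -0.0002 t 1.95 F [ 0.1 -1.2  0.6] pos [ 0.4717 -0.0753  0.2577]
```

View pics/w1.png

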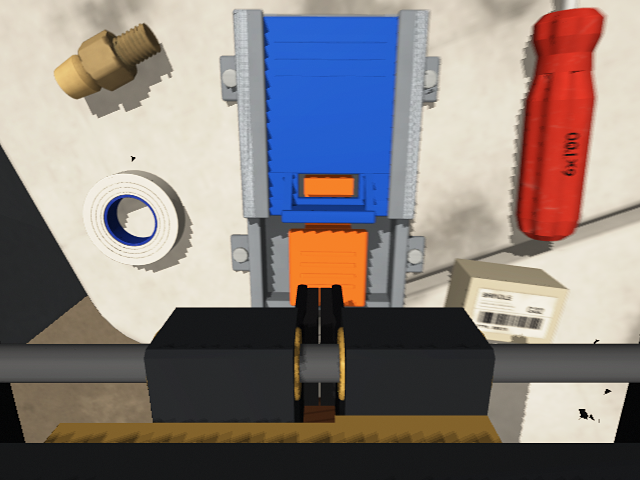

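The closed fingers stand over the pad, whose centre is at about column 328, and they are aligned with the box. Pressing next.

Scaled: 0.053 m / 0.6 = 0.0883, 0.04 m / 0.6 = 0.0667.

Emit:
run_rows(
  ticks=[0, 0.0017, 0.0333, 0, 0, 0, 0.0017, 0.0667, 0, 0, 0, 0.0017, 0.0717, 0, 0, 0, 0.0017, 0.0767, 0, 0, 0, 0.0017, 0.0817, 0, 0, 0, 0.0017, 0.085, 0, 0, 0, 0.0017, 0.0883, 0, 0, 0, 0.0017, 0.0883, 0, 0],
)

```text
time: 2.75
position: [0.4752, -0.0757, 0.2077]
tool_rot: [2.576, 1.795, 0.005]
ft_force: [2.3, 0.3, 4.0]
grip_width: 0.004
grip_force: 1.9
```

Scaled: 0.006 m / 0.6 = 0.01, 0.004 m / 0.6 = 0.0067.

Emit:
run_rows(
  ticks=[0, 0, 0.0033, 0, 0, 0, 0, 0.0067, 0, 0, 0, 0, 0.01, 0, 0, 0, 0, 0.01, 0, 0, 0, 0, 0.01, 0, 0],
)

```text
time: 3.25
position: [0.4755, -0.0763, 0.2037]
tool_rot: [2.578, 1.795, 0.004]
ft_force: [-4.6, -0.2, 27.2]
grip_width: 0.008
grip_force: 13.5
```

Emit:
run_rows(
  ticks=[0, 0, -0.01, 0, 0, 0, 0, -0.03, 0, 0, 0, 0, -0.03, 0, 0, 0, 0, -0.03, 0, 0],
)

```text
time: 3.65
position: [0.4737, -0.0756, 0.2184]
tool_rot: [-2.577, -1.795, 0.001]
ft_force: [0.9, -0.2, -0.4]
grip_width: 0.004
grip_force: 0.0
```

Run:
```python
from h import *
im,d=ctrl.get_image("wrist"); cv2.imwrite("pics/w2.png",im[...,::-1])
to([*(C-0.073*X)[:2],0.220]); to([*(C+0.047*X)[:2],0.220])
M=R.from_rotvec(ctrl.get_state()["tool_rot"]).as_matrix(); print("box x in tool",M.T@X, M.round(3))
```

```text
shift [-0.0002 -0.0009 -0.0018] turn 0.0004 t 3.7 F [-0.1 -0.2 -0.3] pos [ 0.4736 -0.0756  0.2182]
shift [ 0.1198 -0.0009 -0.0018] turn 0.0004 t 3.7 F [-0.1 -0.2 -0.3] pos [ 0.4736 -0.0756  0.2182]
box x in tool [ 9.99999868e-01  3.97853993e-04 -3.23806404e-04] [[ 0.347  0.938 -0.001]
 [ 0.938 -0.347  0.   ]
 [-0.    -0.001 -1.   ]]
```

View pics/w2.png

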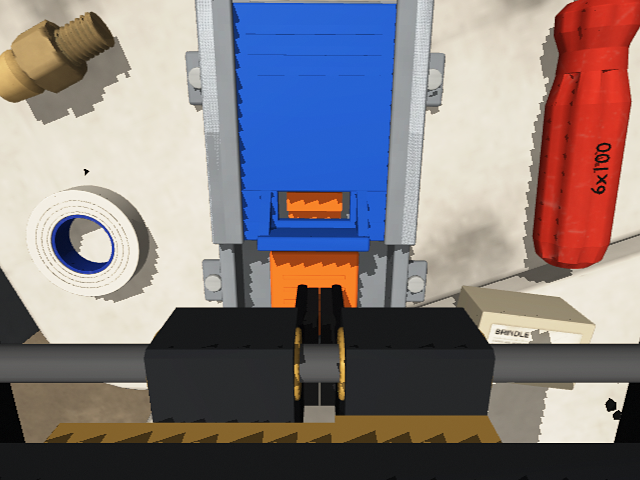

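The tab is down: the orange in the window is now below the cover. The step spans columns 258–369 and the fingers sit at about 320, so I'll shift about 1.5 mm towards -y and push.

Scaled: 0.06 m / 0.6 = 0.1, 0.01 m / 0.6 = 0.0167.

Emit:
run_rows(
  ticks=[0, -0.0025, -0.0033, 0, 0, 0.0167, -0.0025, -0.0033, 0, 0, 0.0267, -0.0025, -0.0033, 0, 0, 0.0367, -0.0025, -0.0033, 0, 0, 0.05, -0.0025, -0.0033, 0, 0, 0.0633, -0.0025, -0.0033, 0, 0, 0.0767, -0.0025, -0.0033, 0, 0, 0.09, -0.0025, -0.0033, 0, 0, 0.1, -0.0025, -0.0033, 0, 0, 0.1, -0.0025, -0.0033, 0, 0],
)

```text
time: 4.7
position: [0.4939, -0.0178, 0.2208]
tool_rot: [-2.576, -1.798, -0.001]
ft_force: [-0.5, -0.1, -0.1]
grip_width: 0.005
grip_force: 0.0
```

Run:
```python
from h import *
im,d=ctrl.get_image("wrist"); cv2.imwrite("pics/w3.png",im[...,::-1])
to([*(C+0.047*X)[:2],0.220])
```

```text
shift [0.0593 0.0001 0.0008] turn 0.0012 t 4.75 F [-0.5  0.7 -0. ] pos [ 0.4937 -0.0185  0.2208]
```

View pics/w3.png

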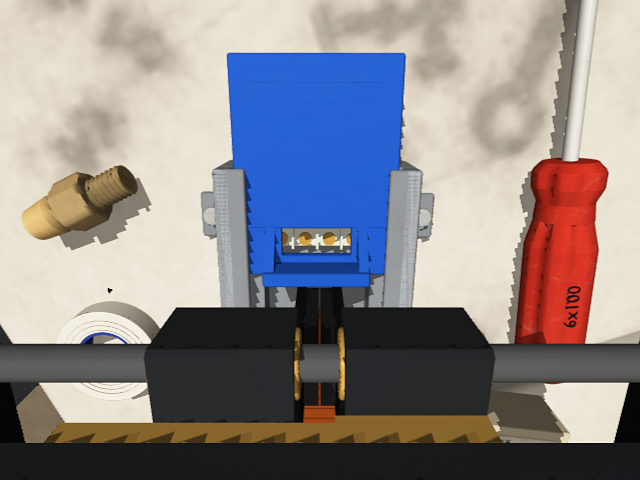

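The cover is sliding well: its step is at row 280 against the fingers, and its front is at row 55, past the rail ends at row 165. I'll carry on until it drops off.

Scaled: 0.072 m / 0.6 = 0.12, 0.07 m / 0.6 = 0.1167.

Emit:
run_rows(
  ticks=[0.0133, 0, 0, 0, 0, 0.0267, 0, 0, 0, 0, 0.04, 0, 0, 0, 0, 0.0533, 0, 0, 0, 0, 0.0667, 0, 0, 0, 0, 0.08, 0, 0, 0, 0, 0.0933, 0, 0, 0, 0, 0.1067, 0, 0, 0, 0, 0.1167, 0, 0, 0, 0, 0.12, 0, 0, 0, 0, 0.12, 0, 0, 0, 0, 0.12, 0, 0, 0, 0],
)

```text
time: 5.95
position: [0.5184, 0.0484, 0.2207]
tool_rot: [-2.578, -1.795, 0.0]
ft_force: [-0.5, -0.8, -0.4]
grip_width: 0.004
grip_force: 0.0
```

Run:
```python
from h import *
im,d=ctrl.get_image("wrist"); cv2.imwrite("pics/w4.png",im[...,::-1])
to([*(C+0.047*X)[:2],0.220])
```

```text
shift [-0.0119  0.0001  0.0008] turn -0.0003 t 6.0 F [-0.   0.3  0.2] pos [0.5184 0.0482 0.2208]
```

View pics/w4.png

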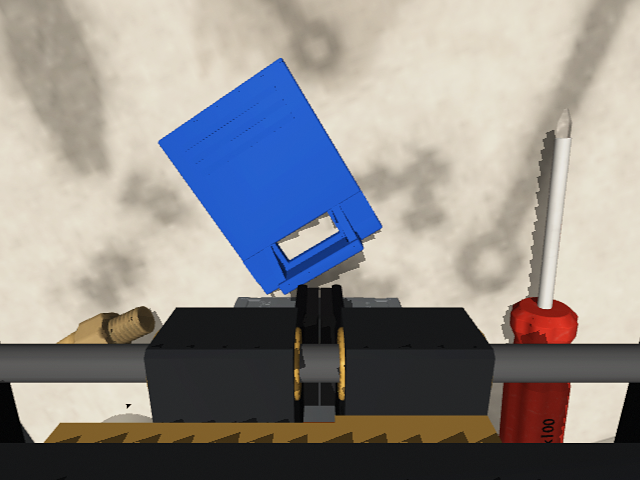

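The cover has come off and lies beyond the end, yawed by about 30° with its rear corner at (265,290). I'll lift away and check that it is flat and clear of the box.

Scaled: -0.15 m / 0.6 = -0.25, -0.1 m / 0.6 = -0.1667.

Emit:
run_rows(
  ticks=[0, 0, -0.0333, 0, 0, 0, 0, -0.1, 0, 0, 0, 0, -0.1667, 0, 0, -0.0833, 0, -0.25, 0, 0, -0.1667, 0, -0.25, 0, 0, -0.25, 0, -0.25, 0, 0, -0.25, 0, -0.25, 0, 0, -0.25, 0, -0.25, 0, 0],
)

```text
time: 6.8
position: [0.4654, -0.0952, 0.3712]
tool_rot: [-2.583, -1.787, -0.003]
ft_force: [0.4, 0.2, 0.1]
grip_width: 0.006
grip_force: 0.0
```

Run:
```python
from h import *
im,d=ctrl.get_image("scene"); P=pts("scene",d); cv2.imwrite("pics/s2.png",cv2.resize(im[200:360,230:480],None,fx=3,fy=3)[...,::-1])
r,g,b=im.astype(int).transpose(2,0,1); m=(b>r+50)&(b>g+30); m[:230]=0;m[340:]=0;m[:,:240]=0;m[:,405:]=0
q=P[m]; q=q[np.linalg.norm(q[:,:2]-[.54,.1],axis=1)<.12]
print(len(q),np.percentile(q[:,2],[2,10,25,50,75,90,98]).round(4)); Q=q[q[:,2]<.012] 
print(cv2.minAreaRect(Q[:,:2].astype(np.float32)),"box x range",np.percentile((q-C)@X+.024,[0,1,50,99,100]).round(4))
A_=np.c_[Q[:,:2],np.ones(len(Q))]; print("tilt",np.linalg.lstsq(A_,Q[:,2],rcond=None)[0])
to(C)
```

```text
1919 [0.0036 0.0048 0.0057 0.0064 0.0074 0.0094 0.0202]
((0.5136294960975647, 0.10031627118587494), (0.06928906589746475, 0.09102390706539154), 11.187712669372559) box x range [0.0748 0.0813 0.1308 0.1797 0.1847]
tilt [ 0.00362373 -0.00608637  0.00513192]
shift [ 9.09e-02 -1.00e-04  3.71e-01] turn -0.0023 t 6.85 F [-0.2  1.5  0.2] pos [ 0.4661 -0.0928  0.3708]
```

View pics/s2.png

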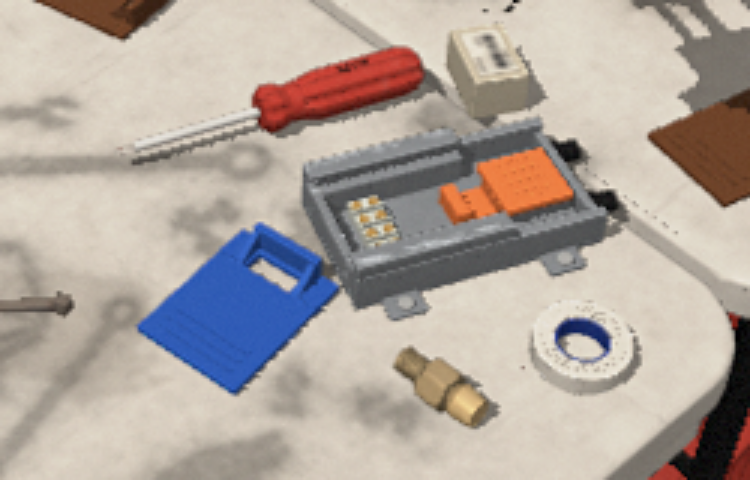

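The cover lies flat on the table just beyond the open end, with its centre at box x ≈ 130 mm. The tab is down and the bystanders look undisturbed, so I'm handing in.

```bash
python3 -c "
from bench import ctrl
print(ctrl.close_job())"
```

```text
the job is handed in; nothing more can be done
None
```

The job is handed in: the tab is fully pressed, and the cover was pushed off and lies flat just beyond the open end, turned about 30°, with nothing else disturbed.

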